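Press a tool slide down and push it home under a leaf spring

TASK

With closed fingertips, press the aluminium tool slide down hard on its black ribbed thumb pad so that its sprung bed sinks, and while pressing, push it forward under the yellow bar and the brass leaf spring until its nose is fully home against the end stop of the dock; then let go and move clear. Only press and push the slide: do not pick it up, do not touch the leaf spring, and leave the anvil, the gauge block and the pliers where they are.

Things in the scene. Friction and masses are not known exactly. Their poses are not given: they have to be found in the camera images.
- dock: Fixed dock, 250 x 104 x 42 mm: grey base, two blue cheeks 62 mm apart inside, yellow and blue bar across the track. Origin: centre of its underside, on the table. +x runs along the track the way the slide goes in, +y left, z up. Cheeks are 34 mm high at x = -125 to +30 mm and 42 mm high beyond. A lip 32 mm high closes the loading end at x = -125 to -120 mm.
- bar (a point): Middle of the lower front edge of the yellow bar: dock x = +32 mm, 32 mm over the table. The bar is 12 mm deep along x and its top is 42 mm over the table. Only the slide's front part goes under it; pad and red rib stay in front of it. The blue rear bar, of the same heights, spans dock x = +103 to +122 mm.
- stop (a point): Middle of the end stop's face, at dock x = +108 mm, 22 mm over the table. The slide is home when its nose touches this face: then the slide's origin is at dock x = +43 mm and its underside 16 to 20 mm over the table (it springs up against the bars when let go).
- slide: Loose flat aluminium plate 130 x 56 x 12 mm (its x, y, z), about 0.22 kg, greased, in the track on the sprung bed, 3 mm play each side. Origin: centre of its underside; x points to its nose. Starts with the nose 3 to 15 mm short of the yellow bar, underside 26 mm over the table: the nose meets the bar unless pressed down 6 mm. Red rib across it: x = -25 to -19 mm, top 20 mm over the underside.
- pad (a point): Centre of the black ribbed thumb pad on the slide's top, at slide x = -45 mm, 12.5 mm over its underside; the pad is 36 mm long (x) and 48 mm wide. Press here; the fingers may also push against the rear face of the red rib, 20 mm ahead of this point.
- bed (a joint): Sprung steel bed, the track's floor under the slide: 0 = up, grows as it is pressed down, to its stop at 0.010 m. Holding the slide down takes about 6 N at first and about 14 N at the stop. Below 0.006 m the slide cannot pass the bar; near the stop it passes freely.
- leaf: Brass leaf spring, 34 mm wide, behind the yellow bar. Origin at its root on the bar's rear face (dock x = +45 mm, 35 mm over the table); it slopes down along dock +x to its tip at dock x = +87 mm. The nose lifts it and it presses on the slide's top with 3 to 6 N. The fingers must not touch it.
- anvil: Bystander: turned steel riveting anvil, 52 mm diameter, 28 mm high, origin at the centre of its underside; stands to the left of the dock.
- gauge: Bystander: steel gauge block with two pins, 32 x 52 x 40 mm, origin at the centre of its underside; stands to the right of the dock.
- plier: Bystander: pliers with red handles, 63 x 165 x 14 mm, origin at the centre of the underside; lie to the right of the dock.

How it is judged:
By the outcome, as a careful person would: the job done as asked, in the order asked, and still so for the second after the job is handed in, with the robot touching nothing.
It also fails if it takes over 35 s, if anything falls off the work surface, if the arm or the gripper's body presses on something with over 40 N, if the wrist force passes 120 N, or if a joint passes its speed limit or range.

ROBOT

A 6-joint arm with a two-finger parallel gripper is mounted at the origin on a cart in front of the work surface, level with it; the furniture and walls round the work are solid. World frame = base frame: x ahead of the robot, y to its left, z up, the work surface at z = 0. Lengths are in m, angles in degrees, forces in N, time in s.
With the tool pointing down it reaches from about 0.3 to 0.85 m from the base axis. Payload 4.2 kg.
Tool frame: the origin (TCP) lies on the centre line of the jaws, within the pads' length; the fingertips stand 14 mm ahead of it and the grasp point (between the pads) lies 5 mm behind it; z points along the fingers, y is the line along which they close (so a half turn about z gives the same grasp; the last joint's range is limited). The gripper opens to 91 mm and grips with 3 to 60 N. Pads are 32 mm wide; open, the fingers measure 118 mm over their backs; the gripper's body (76 mm by 178 mm) begins 60 mm behind the grasp point.
Start: joints at [-75.86, 18.312, 89.639, -0, 72.044, -1.146], TCP at [0.152, -0.555, 0.228] pointing down, gripper open.
Joint ranges: [-177.97, 177.97], [-48.28, 115.42], [12.27, 149.76], [-77.06, 257.06], [2.81, 150.46], [-146.56, 146.56]. Speed limits (degrees/s): [147.25, 147.25, 180, 180, 180, 180].

INTERFACE

Orientations are given as [roll, pitch, yaw] about the fixed x, y, z axes, in that order (R = Rz(yaw) Ry(pitch) Rx(roll)).
In Python, from station import get_obs, read_camera, get_calibration, job_done gives the robot as it stands.
- The arm moves only by the tool play_rows, never from a script. Its argument "moves" is a list of rows, each a list of 6 numbers: the shift along the world's x, y, z as a fraction of full scale, then the turn, a rotation vector about the world's x, y, z as a fraction of full scale. A call has 1 to 5 rows; each row is the pose to reach, as a shift and turn from the pose commanded when the call began, turning the shorter way round; what a row does not reach only later rows make up. Full scale, the value 1, is 0.3 m for a shift and pi rad for a turn. A row lasts 1/10 s, in which the tool goes at most 50 mm and 8.59 degrees, less where a joint would pass 70% of its speed; a pose out of reach is approached as far as the arm can. A call with a number of a shift or a turn outside -1 to 1 is refused whole. A call with a gripper value outside its range is refused whole. "jaw" is the gripper command: -1 is shut, 1 is fully open, values between are in proportion, set as the call begins (left out, the last holds). The fingers move at their own pace and stop on an object; "force" is the grip in N (left out, the last holds). Time passes only in rows, so rows that repeat a pose let the fingers close. It gives the time, the measured TCP pose, the force, the opening and the grip force at its end, in the units of the state.
- get_obs(): the state, without advancing time (a new reading comes with each control period).
- read_camera(name): name is "scene" or "top" or "wrist"; returns the picture (400x640x3 uint8, red, green, blue); there is no depth.
- get_calibration(name): a dict with "fx", "fy", "cx", "cy" (pixels), "position" and "rotation" of the camera in the world. Camera axes: x right, y down, z forward; pixel columns grow to the right and rows downward; lengths in m; the calibration is good to about 2 mm. A picture is of the moment at which its call begins: read the wrist's pose just before it. get_calibration takes no time and is no camera call; for the wrist camera it gives the pose at the moment of the call.
- job_done(): hands the job in; it is judged then, once.
The state is a dict: "clock": time; "joints": joint angles; "dq": joint speeds; "joint_efforts": joint torques, N m; "eef_pos": TCP position; "orientation": TCP orientation; "force": force on the tool from outside, world axes, zero at the start; "wrist_torque": the same for the moment, N m; "width": opening from 0.0 (shut) to 1.0 (fully open); "grip_force": force on a finger pad.
Only numpy, scipy, OpenCV 4.12 (cv2) and the standard library are available. Lean on these libraries where they do the work, as an engineer would, in place of code of your own. Each camera call takes 0.05 s, during which the arm holds its last target. There are 200 camera calls.

## Working session

There is one attempt and no reset: what is moved stays moved. The work goes in short steps, Python scripts to look and compute and a tool call to move; the robot and the scene stay as the last step left them, time stands still between calls to the robot, and variables do not carry over. Pictures are saved under pics/ and viewed, at most 10 in all, crops included, and the job is handed in when it is done.

Besides the shell and the picture viewer there is one more tool, called after "Call:" as a command line: name --pt "numbers of a row" for each row, then --argument value for the rest. play_rows: Moves the arm, as the interface text tells. Its arguments: {"type":"object","properties":{"moves":{"type":"array"},"jaw":{"type":"number"},"force":{"type":"number"}},"required":["moves"]}

```bash
mkdir -p pics; python3 - <<'E'
from station import *
import cv2
for n in("scene","top"):
    im=read_camera(n);cv2.imwrite(f"pics/{n}0.png",im[:,:,::-1]);c=get_calibration(n);print(n,c)
print(get_obs())
E
```

```text
scene {'fx': 448.1481034112424, 'fy': 448.1481034112424, 'cx': 317.63756357035896, 'cy': 195.14057275519767, 'position': array([0.22705971, 0.19646199, 0.69946592]), 'rotation': array([-139.78040262,    0.22715787, -142.84861686])}
top {'fx': 440.2569425344115, 'fy': 440.2569425344115, 'cx': 317.34307916051915, 'cy': 197.43532208764876, 'position': array([ 0.44847932, -0.26315729,  0.90632872]), 'rotation': array([-172.45844046,    0.43769112,  -90.6102012 ])}
{'clock': 0.1, 'joints': array([-7.58607787e+01,  1.83478121e+01,  8.96990532e+01, -1.31986935e-03,
        7.20430070e+01, -1.14751857e+00]), 'dq': array([ 0.04970242, -0.17542414, -0.32899075,  0.06224326,  0.07843433,
       -0.06921766]), 'joint_efforts': array([ 1.29667016e-03, -4.13332880e+01, -2.32510257e+01,  7.28734117e-02,
        4.21845820e-02, -5.85243811e-05]), 'eef_pos': array([ 0.15147399, -0.55425236,  0.22720845]), 'orientation': array([-1.79910121e+02, -5.45155191e-04,  1.52871473e+01]), 'force': array([ 0.72255252,  0.07984103, -0.39563271]), 'wrist_torque': array([ 0.0340017 , -0.03831417,  0.01851134]), 'grip_force': 0.0, 'width': 1.0033511125583638}
```

View pics/scene0.png

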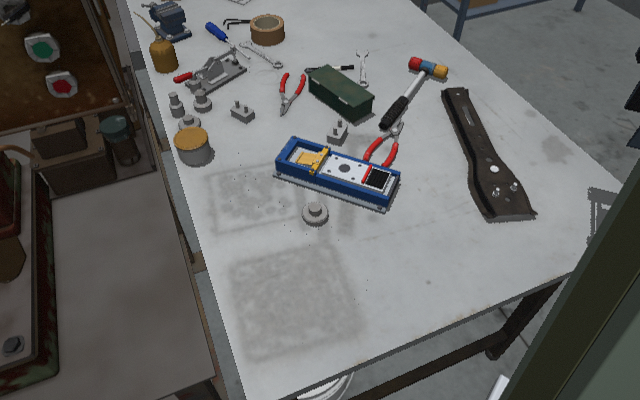

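View pics/top0.png

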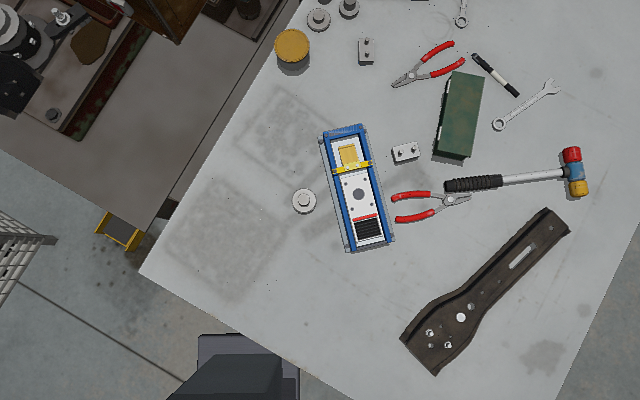

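The scene view shows the dock at about (338,172), with the bar at (315,160) and the pad at (379,180). The top view shows the bar at (351,167), the red rib at (365,217) and the pad at (369,228), with the track running towards world +x and slightly +y.

```bash
cat > h.py <<'E'
import numpy as np, cv2
from scipy.spatial.transform import Rotation as Ro
def ray(c,uv):
    d=np.array([(uv[0]-c['cx'])/c['fx'],(uv[1]-c['cy'])/c['fy'],1]); 
    return np.array(c['position']),Ro.from_euler('xyz',c['rotation'],degrees=True).apply(d)
def plane(c,uv,z):
    p,d=ray(c,uv); return p+d*(z-p[2])/d[2]
def tri(c1,a,c2,b):
    p,d=ray(c1,a);q,e=ray(c2,b)
    s=np.linalg.lstsq(np.c_[d,-e],q-p,rcond=None)[0]
    A=p+s[0]*d;B=q+s[1]*e
    return (A+B)/2,np.linalg.norm(A-B)
def big(m):
    cs=cv2.findContours(m.astype('uint8'),cv2.RETR_EXTERNAL,cv2.CHAIN_APPROX_NONE)[0]
    return max(cs,key=cv2.contourArea)
def masks(im):
    h,s,v=[x.astype(int) for x in cv2.split(cv2.cvtColor(im,cv2.COLOR_RGB2HSV))]
    return dict(red=((h<8)|(h>172))&(s>130)&(v>70),yellow=(h>18)&(h<32)&(s>150)&(v>150),black=(v<60),blue=(h>100)&(h<120)&(s>130)&(v>60))
E
python3 - <<'E'
from h import *
from station import get_calibration
roi={"top":(310,115,400,260),"scene":(265,125,410,220)}
R={}
for n in roi:
    x0,y0,x1,y1=roi[n];im=cv2.imread(f"pics/{n}0.png")[:,:,::-1][y0:y1,x0:x1]
    cv2.imwrite(f"pics/{n}c.png",cv2.resize(im[:,:,::-1],None,fx=4,fy=4,interpolation=cv2.INTER_NEAREST))
    im=np.ascontiguousarray(im)
    for k,m in masks(im).items():
        c=big(m);r=cv2.minAreaRect(c);mm=cv2.moments(c)
        print(n,k,cv2.contourArea(c),np.round(cv2.boxPoints(r)+[x0,y0],1).tolist(),np.round(np.add(r[0],[x0,y0]),1))
        R[n,k]=np.add(r[0],[x0,y0])
ct,cs=get_calibration("top"),get_calibration("scene")
for k in("red","yellow","black","blue"):print(k,tri(ct,R["top",k],cs,R["scene",k]))
E
python3 -c "
import cv2,numpy as np
a=cv2.imread('pics/topc.png');b=cv2.imread('pics/scenec.png');print(a.shape,b.shape)
cv2.imwrite('pics/c.png',cv2.resize(a,(360,580)));"
```

```text
top red 38.5 [[352.6, 218.6], [375.9, 212.8], [376.5, 215.1], [353.2, 220.9]] [364.6 216.9]
top yellow 31.0 [[335.0, 168.0], [343.2, 165.9], [344.5, 170.9], [336.2, 172.9]] [339.7 169.4]
top black 363.0 [[353.7, 222.8], [376.1, 217.2], [380.2, 233.9], [357.9, 239.5]] [367.  228.4]
top blue 383.5 [[322.4, 132.1], [361.9, 122.8], [370.6, 159.4], [331.0, 168.7]] [346.5 145.7]
scene red 120.5 [[360.9, 157.4], [377.6, 135.2], [382.7, 139.0], [366.0, 161.3]] [371.8 148.2]
scene yellow 18.5 [[311.0, 167.0], [314.5, 161.7], [318.5, 164.3], [314.9, 169.6]] [314.7 165.7]
scene black 258.5 [[365.6, 182.8], [374.0, 166.0], [388.8, 173.4], [380.4, 190.2]] [377.2 178.1]
scene blue 1333.5 [[272.3, 169.1], [284.5, 132.5], [397.9, 170.3], [385.7, 206.9]] [335.1 169.7]
red (array([ 0.51493687, -0.34322979,  0.12012401]), np.float64(0.003675110763465573))
yellow (array([ 0.61784936, -0.30354069,  0.04235178]), np.float64(0.002032108097964658))
black (array([ 0.50014995, -0.35533991,  0.03686545]), np.float64(0.0017835413649116554))
blue (array([ 0.63403924, -0.33321144,  0.01504976]), np.float64(0.0827314429201012))
(580, 360, 3) (380, 580, 3)
```

View pics/c.png

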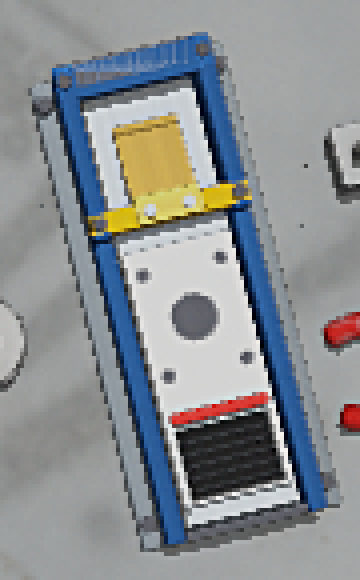

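View pics/scenec.png

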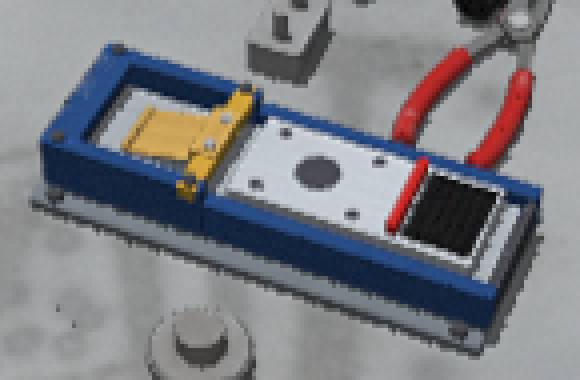

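Both crops show the slide loaded on the bed, with a small nose gap in front of the bar. The pad is at about (0.500, -0.355, 0.037). I'll move above it with the jaws shut.

Call:
play_rows --pt "0.14 0.08 0 0 0 0" --pt "0.28 0.16 0 0 0 0" --pt "0.42 0.24 0 0 0 0" --pt "0.56 0.32 0 0 0 0" --pt "0.7 0.4 0 0 0 0" --jaw -1 --force 20

```text
clock: 0.6
eef_pos: [0.3629, -0.4333, 0.2276]
orientation: [-180.0, 0.0, 15.3]
force: [-0.5, -0.9, 0.6]
width: 0.592
grip_force: 0.0
```

Call:
play_rows --pt "0.14 0.08 0 0 0 0" --pt "0.28 0.16 0 0 0 0" --pt "0.33 0.23 0 0 0 0" --pt "0.33 0.23 0 0 0 0" --pt "0.33 0.23 0 0 0 0"

```text
clock: 1.1
eef_pos: [0.4605, -0.3653, 0.2275]
orientation: [-180.0, 0.1, 15.4]
force: [-1.2, -0.5, -0.1]
width: 0.154
grip_force: 0.0
```

```bash
python3 - <<'E'
from station import *
import cv2
o=get_obs();print(o['clock'],o['eef_pos'],o['orientation'],o['force'],o['width'])
print(get_calibration("wrist"))
cv2.imwrite("pics/w1.png",read_camera("wrist")[:,:,::-1])
E
```

```text
1.1 [ 0.46047884 -0.36534366  0.22754043] [-1.79980039e+02  6.51168542e-02  1.53659877e+01] [-1.18345031 -0.52473235 -0.11258867] 0.15444990213095774
{'fx': 290.5543690724134, 'fy': 290.5543690724134, 'cx': 321.1214390287962, 'cy': 197.59887188100757, 'position': array([ 0.5396365 , -0.34452929,  0.38456828]), 'rotation': array([ 1.63162979e+02, -3.11624122e-02, -7.46026705e+01])}
```

View pics/w1.png

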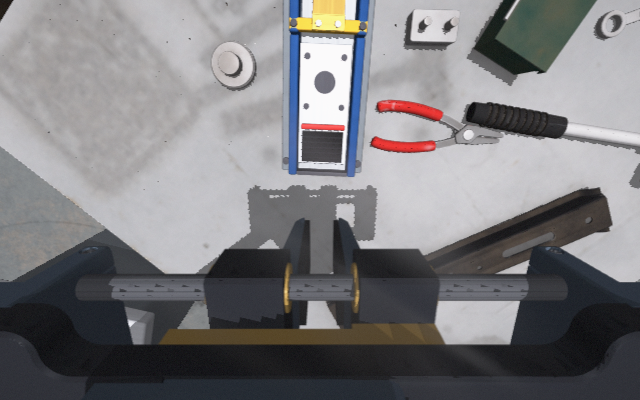

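The wrist view shows the pad at about (322,147), the rib at (323,127) and the bar's front edge at (325,30). I'll measure the heading and triangulate against the top view.

```bash
python3 - <<'E'
from h import *
from station import get_calibration
c=get_calibration("wrist");ct,cs=get_calibration("top"),get_calibration("scene")
im=cv2.imread("pics/w1.png")[:,:,::-1]
x0,y0,x1,y1=278,0,368,180
M=masks(np.ascontiguousarray(im[y0:y1,x0:x1]))
M['black'][:125]=0; M['black'][:,:20]=0;M['black'][:,74:]=0
M['red'][:110]=0
rr={}
for k in("red","black","yellow"):
    r=cv2.minAreaRect(big(M[k]));rr[k]=np.add(r[0],[x0,y0]);b=cv2.boxPoints(r)+[x0,y0]
    z=dict(red=.046,black=.0385,yellow=.042)[k]
    print(k,np.round(b,1).tolist(),plane(c,rr[k],z).round(4)); P=np.array([plane(c,p,z)[:2] for p in b])
    for i in range(2):
        e=P[i+1]-P[i];print('  edge',np.linalg.norm(e).round(4),np.degrees(np.arctan2(e[1],e[0])).round(2))
print('pad tri',tri(ct,(367,228.4),c,rr['black']),tri(cs,(377.2,178.1),c,rr['black']))
# cheek inner/outer edges, left & right of blue by row
b=M['blue']
L=[];Rr=[]
for y in range(45,165,4):
    xs=np.where(b[y])[0]
    l=xs[xs<45];r=xs[xs>45]
    if len(l) and len(r): L.append((l.max()+1+x0,y+y0));Rr.append((r.min()+x0,y+y0))
for n,E in(("L",L),("R",Rr)):
    Q=np.array([plane(c,p,.034)[:2] for p in E])
    vx,vy,px,py=cv2.fitLine(Q.astype('float32'),cv2.DIST_HUBER,0,1e-4,1e-4).ravel()
    print(n,np.degrees(np.arctan2(vy,vx)),px,py, 'y at x=.5:',py+(.5-px)*vy/vx)
E
```

```text
red [[301.8, 128.3], [302.0, 123.3], [343.2, 125.1], [343.0, 130.0]] [ 0.5219 -0.3518  0.046 ]
  edge 0.0055 11.66
  edge 0.0466 -77.1
black [[324.0, 133.0], [341.0, 133.0], [341.0, 136.0], [324.0, 136.0]] [ 0.516  -0.3656  0.0385]
  edge 0.0198 -74.69
  edge 0.0034 -163.55
yellow [[296.0, 29.0], [296.0, 17.0], [311.0, 17.0], [311.0, 29.0]] [ 0.6179 -0.3049  0.042 ]
  edge 0.0111 13.88
  edge 0.0156 -74.67
pad tri (array([ 0.50800724, -0.37116253, -0.0943299 ]), np.float64(0.004855670532863357)) (array([ 0.51086469, -0.3691863 ,  0.01755047]), np.float64(0.008829003444084004))
L 11.904015 0.5385066 -0.31774417 y at x=.5: -0.3258616
R 13.316545 0.5665827 -0.37443012 y at x=.5: -0.3901899
```

Call:
play_rows --pt "0.06 0.015 -0.12 0 0 -0.007" --pt "0.127 0.031 -0.24 0 0 -0.014" --pt "0.127 0.031 -0.36 0 0 -0.014" --pt "0.127 0.031 -0.477 0 0 -0.014" --pt "0.127 0.031 -0.477 0 0 -0.014"

```text
clock: 1.65
eef_pos: [0.4947, -0.3553, 0.08]
orientation: [-179.5, 0.4, 12.7]
force: [-0.7, -0.0, -0.8]
width: 0.005
grip_force: 0.0
```

```bash
python3 - <<'E'
from station import *
from h import *
o=get_obs();print(o['clock'],o['eef_pos'],o['orientation'],o['force'],o['width'])
c=get_calibration("wrist")
im=read_camera("wrist");cv2.imwrite("pics/w2.png",im[:,:,::-1])
M=masks(im)['red']; M[:,:280]=0;M[:,370:]=0
r=cv2.minAreaRect(big(M));b=cv2.boxPoints(r);print(b,r)
print('rib',plane(c,r[0],.046))
P=np.array([plane(c,p,.046)[:2] for p in b])
for i in range(2):
    e=P[i+1]-P[i];print(np.linalg.norm(e),np.degrees(np.arctan2(e[1],e[0])))
print('rib tri',tri(c,r[0],get_calibration("top"),(364.6,216.9)))
np.savez("w2",u=r[0])
E
```

```text
1.65 [ 0.49469137 -0.35534607  0.08002021] [-179.53501148    0.43057893   12.66327574] [-0.7394203  -0.02948008 -0.82315722] 0.005335664125978193
[[287. 187.]
 [358. 187.]
 [358. 195.]
 [287. 195.]] ((322.5, 191.0), (8.0, 71.0), 90.0)
rib [ 0.52296458 -0.35075319  0.046     ]
0.04819873113906289 -77.19701663460624
0.005667690639903839 -165.16199212102248
rib tri (array([ 0.52291233, -0.35036989,  0.04561394]), np.float64(0.0008170300535494743))
```

View pics/w2.png

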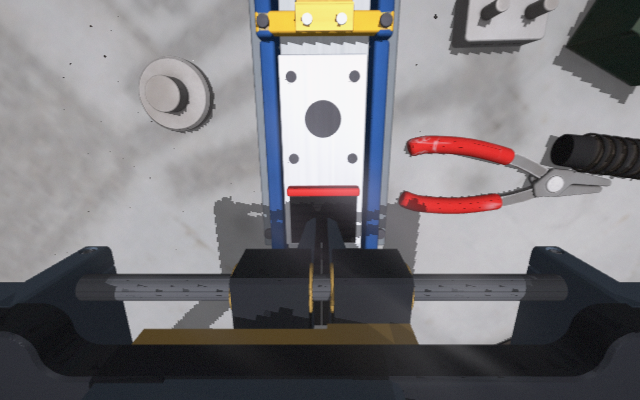

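The rib triangulates to (0.523, -0.3505, 0.0456), the heading is 12.8°, and the shut fingers are over the pad at about (322,225). I'll descend to just above the pad.

Call:
play_rows --pt "0 0 0 0 0 0" --pt "0 0 -0.03 0 0 0" --pt "0 0 -0.06 0 0 0" --pt "0 0 -0.08 0 0 0" --pt "0 0 -0.08 0 0 0"

```text
clock: 2.2
eef_pos: [0.4981, -0.3559, 0.06]
orientation: [-179.9, 0.1, 12.8]
force: [0.1, 0.1, -0.0]
width: 0.006
grip_force: 0.0
```

Call:
play_rows --pt "0 0 0 0 0 0" --pt "0 0 0 0 0 0"

```text
clock: 2.4
eef_pos: [0.4989, -0.3565, 0.0611]
orientation: [180.0, -0.0, 12.8]
force: [0.3, 0.1, 0.6]
width: 0.005
grip_force: 0.0
```

Call:
play_rows --pt "0 0 -0.015 0 0 0" --pt "0 0 -0.027 0 0 0" --pt "0 0 -0.04 0 0 0" --pt "0 0 -0.05 0 0 0" --pt "0 0 -0.05 0 0 0"

```text
clock: 2.9
eef_pos: [0.4988, -0.3564, 0.0469]
orientation: [180.0, -0.0, 12.8]
force: [-2.3, 2.4, 9.5]
width: 0.002
grip_force: 5.2
```

Call:
play_rows --pt "0 0 -0.005 0 0 0" --pt "0 0 -0.01 0 0 0" --pt "0 0 -0.01 0 0 0" --pt "0 0 -0.01 0 0 0"

```text
clock: 3.3
eef_pos: [0.4988, -0.3565, 0.0447]
orientation: [179.9, -0.0, 12.8]
force: [-2.8, 2.2, 12.8]
width: 0.009
grip_force: 6.0
```

Call:
play_rows --pt "0 0 -0.006 0 0 0" --pt "0 0 -0.012 0 0 0" --pt "0 0 -0.012 0 0 0" --pt "0 0 -0.012 0 0 0"

```text
clock: 3.7
eef_pos: [0.4991, -0.3568, 0.0421]
orientation: [179.9, -0.1, 12.8]
force: [-3.7, 2.1, 16.5]
width: 0.005
grip_force: 8.3
```

Call:
play_rows --pt "0 0 -0.005 0 0 0" --pt "0 0 -0.01 0 0 0" --pt "0 0 -0.01 0 0 0" --pt "0 0 -0.01 0 0 0"

```text
clock: 4.1
eef_pos: [0.5004, -0.3579, 0.0419]
orientation: [179.7, -0.2, 12.8]
force: [-4.1, 2.4, 28.2]
width: 0.006
grip_force: 14.4
```

Call:
play_rows --pt "0.013 0.003 0 0 0 0" --pt "0.026 0.006 0 0 0 0" --pt "0.039 0.009 0 0 0 0" --pt "0.052 0.012 0 0 0 0" --pt "0.065 0.0148 0 0 0 0"

```text
clock: 4.6
eef_pos: [0.5194, -0.3549, 0.042]
orientation: [179.5, -0.2, 12.8]
force: [-6.8, -1.2, 27.8]
width: 0.003
grip_force: 14.1
```

Call:
play_rows --pt "0.016 0.0037 0 0 0 0" --pt "0.032 0.0074 0 0 0 0" --pt "0.049 0.011 0 0 0 0" --pt "0.065 0.0148 0 0 0 0" --pt "0.081 0.0185 0 0 0 0"

```text
clock: 5.1
eef_pos: [0.5437, -0.3493, 0.0421]
orientation: [179.6, -0.2, 12.8]
force: [-7.3, -2.5, 27.1]
width: 0.008
grip_force: 13.7
```

```bash
python3 - <<'E'
from station import *
from h import *
o=get_obs();print(o['clock'],o['eef_pos'],o['orientation'],o['force'],o['wrist_torque'])
c=get_calibration("wrist");im=read_camera("wrist");cv2.imwrite("pics/w3.png",im[:,:,::-1])
M=masks(im)['red']; M[:,:270]=0;M[:,380:]=0
r=cv2.minAreaRect(big(M));print(r,'rib',plane(c,r[0],.036))
E
```

```text
5.1 [ 0.54372907 -0.34933901  0.04211944] [ 1.79553832e+02 -1.68045072e-01  1.28284472e+01] [-7.30688617 -2.54927304 27.12678023] [-0.42164852  1.39481046 -0.00406346]
((318.9999694824219, 209.5), (81.99998474121094, 10.999998092651367), -0.0) rib [ 0.56818698 -0.34357186  0.036     ]
```

View pics/w3.png

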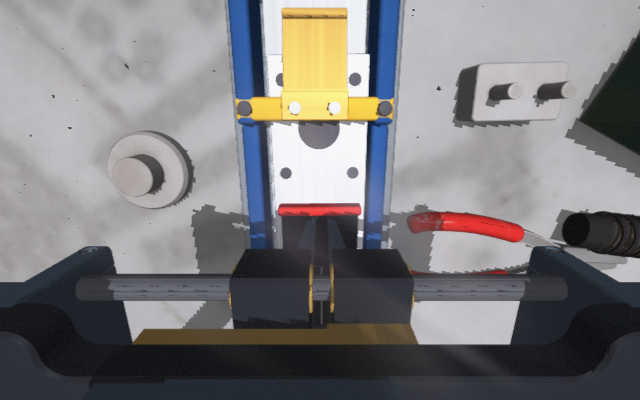

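The wrist view shows the nose under the bar and leaf, with its edge at row 55. The rib is at (319,209) and has advanced 46 mm. I'll keep pushing.

Call:
play_rows --pt "0.016 0.0037 0 0 0 0" --pt "0.032 0.0074 0 0 0 0" --pt "0.049 0.011 0 0 0 0" --pt "0.065 0.0148 0 0 0 0" --pt "0.081 0.0185 0 0 0 0"

```text
clock: 5.65
eef_pos: [0.567, -0.3438, 0.0422]
orientation: [179.6, -0.1, 12.8]
force: [-9.2, -2.7, 27.5]
width: 0.005
grip_force: 13.9
```

Call:
play_rows --pt "0.01 0.0023 0 0 0 0" --pt "0.02 0.0046 0 0 0 0" --pt "0.03 0.0068 0 0 0 0" --pt "0.03 0.0068 0 0 0 0"

```text
clock: 6.05
eef_pos: [0.5766, -0.3415, 0.0422]
orientation: [179.6, -0.1, 12.8]
force: [-8.5, -1.2, 27.0]
width: 0.005
grip_force: 13.4
```

Call:
play_rows --pt "0.0065 0.0015 0 0 0 0" --pt "0.013 0.003 0 0 0 0" --pt "0.013 0.003 0 0 0 0"

```text
clock: 6.35
eef_pos: [0.5802, -0.3407, 0.0422]
orientation: [179.6, -0.1, 12.8]
force: [-8.5, -2.6, 26.8]
width: 0.004
grip_force: 13.4
```

Call:
play_rows --pt "0.0065 0.0015 0 0 0 0" --pt "0.013 0.003 0 0 0 0" --pt "0.013 0.003 0 0 0 0"

```text
clock: 6.65
eef_pos: [0.5839, -0.3398, 0.0422]
orientation: [179.6, -0.1, 12.8]
force: [-9.2, -2.4, 26.2]
width: 0.008
grip_force: 13.4
```

```bash
python3 - <<'E'
from station import *
from h import *
o=get_obs();print(o['clock'],o['eef_pos'],o['force'])
c=get_calibration("wrist");im=read_camera("wrist");cv2.imwrite("pics/w4.png",im[:,:,::-1])
M=masks(im)['red']; M[:,:270]=0;M[:,380:]=0
r=cv2.minAreaRect(big(M));print(r,'rib',plane(c,r[0],.036))
E
```

```text
6.65 [ 0.58388842 -0.33983641  0.04221175] [-9.19422612 -2.36868993 26.19106275]
((319.0, 210.0), (12.0, 82.0), 90.0) rib [ 0.6080151  -0.33412132  0.036     ]
```

View pics/w4.png

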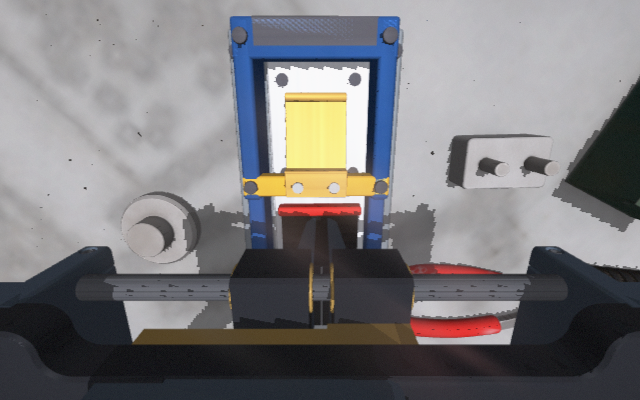

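The nose edge is at row 66, just short of the rear bar's front edge at row 60, and the rib at row 210 is still in front of the yellow bar. It needs a few mm more.

Call:
play_rows --pt "0.0065 0.0015 0 0 0 0" --pt "0.013 0.003 0 0 0 0" --pt "0.013 0.003 0 0 0 0"

```text
clock: 7.0
eef_pos: [0.5862, -0.3393, 0.0422]
orientation: [179.6, 0.1, 12.9]
force: [-13.1, -2.6, 28.6]
width: 0.008
grip_force: 14.3
```

Call:
play_rows --pt "0.0065 0.0015 0 0 0 0" --pt "0.013 0.003 0 0 0 0" --pt "0.013 0.003 0 0 0 0"

```text
clock: 7.3
eef_pos: [0.5878, -0.3389, 0.0422]
orientation: [179.7, 0.4, 12.9]
force: [-16.9, -5.0, 31.7]
width: 0.004
grip_force: 17.6
```

Call:
play_rows --pt "0.0065 0.0015 0 0 0 0" --pt "0.013 0.003 0 0 0 0" --pt "0.02 0.0045 0 0 0 0" --pt "0.02 0.0045 0 0 0 0"

```text
clock: 7.7
eef_pos: [0.5881, -0.3387, 0.0423]
orientation: [179.8, 1.0, 13.0]
force: [-31.8, -9.0, 38.9]
width: 0.007
grip_force: 24.0
```

```bash
python3 - <<'E'
from station import *
from h import *
o=get_obs();print(o['clock'],o['eef_pos'],o['force'])
c=get_calibration("wrist");im=read_camera("wrist");cv2.imwrite("pics/w5.png",im[:,:,::-1])
M=masks(im)['red']; M[:,:270]=0;M[:,380:]=0
r=cv2.minAreaRect(big(M));print(r,'rib',plane(c,r[0],.036))
E
```

```text
7.7 [ 0.58813374 -0.33874215  0.04225307] [-31.83625343  -8.97673031  38.88682099]
((319.4999694824219, 216.0), (80.99998474121094, 11.999998092651367), -0.0) rib [ 0.60861507 -0.33412087  0.036     ]
```

```bash
python3 - <<'E'
from h import *
from station import get_calibration,get_obs
print(get_obs()['force'])
im=cv2.imread("pics/w5.png");c=get_calibration("wrist")
h=cv2.cvtColor(im,cv2.COLOR_BGR2HSV)
for u in (265,320,372):print(u,[(v,*h[v,u]) for v in range(180,222,2)])
print(plane(c,(320,200),.042),plane(c,(320,190),.042))
cv2.imwrite("pics/w5c.png",cv2.resize(im[0:240,220:420],None,fx=2.5,fy=2.5))
E
```

```text
[-30.01408777  -9.44379779  36.62603802]
265 [(180, np.uint8(20), np.uint8(127), np.uint8(94)), (182, np.uint8(20), np.uint8(161), np.uint8(133)), (184, np.uint8(20), np.uint8(175), np.uint8(220)), (186, np.uint8(23), np.uint8(171), np.uint8(243)), (188, np.uint8(23), np.uint8(170), np.uint8(243)), (190, np.uint8(22), np.uint8(172), np.uint8(242)), (192, np.uint8(22), np.uint8(171), np.uint8(242)), (194, np.uint8(22), np.uint8(171), np.uint8(241)), (196, np.uint8(22), np.uint8(171), np.uint8(240)), (198, np.uint8(22), np.uint8(172), np.uint8(240)), (200, np.uint8(22), np.uint8(170), np.uint8(240)), (202, np.uint8(21), np.uint8(170), np.uint8(232)), (204, np.uint8(170), np.uint8(21), np.uint8(74)), (206, np.uint8(119), np.uint8(67), np.uint8(76)), (208, np.uint8(115), np.uint8(80), np.uint8(83)), (210, np.uint8(116), np.uint8(79), np.uint8(87)), (212, np.uint8(114), np.uint8(85), np.uint8(90)), (214, np.uint8(113), np.uint8(91), np.uint8(92)), (216, np.uint8(114), np.uint8(91), np.uint8(95)), (218, np.uint8(115), np.uint8(95), np.uint8(105)), (220, np.uint8(119), np.uint8(67), np.uint
[... 1534 characters left out ...]
(224)), (198, np.uint8(19), np.uint8(151), np.uint8(221)), (200, np.uint8(21), np.uint8(153), np.uint8(236)), (202, np.uint8(20), np.uint8(153), np.uint8(229)), (204, np.uint8(118), np.uint8(59), np.uint8(134)), (206, np.uint8(115), np.uint8(82), np.uint8(143)), (208, np.uint8(112), np.uint8(108), np.uint8(168)), (210, np.uint8(113), np.uint8(107), np.uint8(167)), (212, np.uint8(113), np.uint8(111), np.uint8(166)), (214, np.uint8(113), np.uint8(112), np.uint8(166)), (216, np.uint8(112), np.uint8(114), np.uint8(165)), (218, np.uint8(116), np.uint8(70), np.uint8(110)), (220, np.uint8(118), np.uint8(62), np.uint8(103))]
[ 0.62041509 -0.33172329  0.042     ] [ 0.62615046 -0.33040857  0.042     ]
```

View pics/w5c.png

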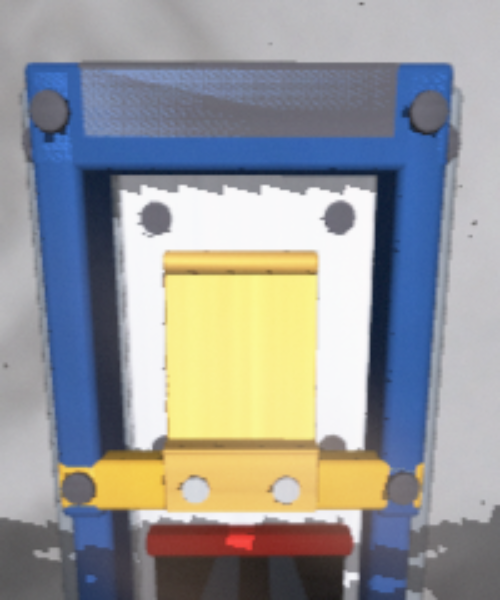

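The rib centre is about 10 mm behind the bar's front edge (11 mm expected at home), the nose is out of sight under the rear bar, and the push force has risen to 33 N with no more travel. So the slide is home. I'll ease the push, then lift straight up.

Call:
play_rows --pt "-0.008 -0.0018 0 0 0 0" --pt "-0.015 -0.0034 0 0 0 0" --pt "-0.015 -0.0034 0 0 0 0"

```text
clock: 8.05
eef_pos: [0.5879, -0.3388, 0.0422]
orientation: [179.7, 0.5, 12.9]
force: [-20.6, -5.7, 32.8]
width: 0.008
grip_force: 20.9
```

Call:
play_rows --pt "0 0 0.01 0 0 0" --pt "0 0 0.02 0 0 0" --pt "0 0 0.03 0 0 0" --pt "0 0 0.04 0 0 0" --pt "0 0 0.06 0 0 0"

```text
clock: 8.55
eef_pos: [0.5872, -0.3351, 0.0516]
orientation: [-179.7, 0.7, 12.8]
force: [-7.4, -2.9, -3.0]
width: 0.003
grip_force: 4.0
```

Call:
play_rows --pt "0 0 0.05 0 0 0" --pt "0 0 0.15 0 0 0" --pt "0 0 0.3 0 0 0" --pt "-0.1 0 0.4 0 0 0" --pt "-0.2 0 0.4 0 0 0"

```text
clock: 9.05
eef_pos: [0.5359, -0.3364, 0.1802]
orientation: [179.5, -0.5, 12.8]
force: [0.4, 0.0, -0.2]
width: 0.007
grip_force: 0.0
```

```bash
python3 - <<'E'
from station import *
from h import *
o=get_obs();print(o['clock'],o['eef_pos'],o['force'],o['dq'])
c=get_calibration("wrist");im=read_camera("wrist");cv2.imwrite("pics/w6.png",im[:,:,::-1])
M=masks(im)['red']; M[:,:280]=0;M[:,365:]=0
r=cv2.minAreaRect(big(M));print(r,'rib',plane(c,r[0],.038))
for k,u in(("yl",300),("yr",340)):
    m=masks(im)['yellow'][:,u];rows=np.where(m)[0];print(k,rows.min(),rows.max(),plane(c,(u,rows.max()+.5),.042))
E
```

```text
9.05 [ 0.53589042 -0.33635917  0.18024459] [ 0.36590764  0.03347391 -0.19533873] [-15.04895559 -21.05984084  43.42903427  -0.29749413 -17.35318197
 -14.36322832]
((330.5, 125.5), (3.0, 47.0), 90.0) rib [ 0.60495299 -0.33271895  0.038     ]
yl 102 113 [ 0.60953419 -0.30078262  0.042     ]Traceback (most recent call last):
  File "<stdin>", line 8, in <module>
    return umr_minimum(a, axis, None, out, keepdims, initial, where)
ValueError: zero-size array to reduction operation minimum which has no identity
```

View pics/w6.png

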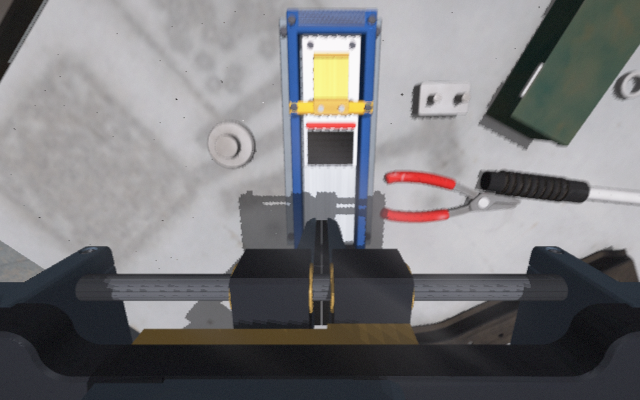

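The fingers are clear. The rib is at row 125 and the bar's front at about row 114, but the arm was still moving. I'll settle and measure again.

Call:
play_rows --pt "0 0 0.05 0 0 0" --pt "0 0 0.05 0 0 0" --pt "0 0 0.05 0 0 0" --pt "0 0 0.05 0 0 0" --pt "0 0 0.05 0 0 0"

```text
clock: 9.6
eef_pos: [0.533, -0.3346, 0.1883]
orientation: [-179.9, 0.1, 12.8]
force: [0.3, 0.0, 0.1]
width: 0.006
grip_force: 0.0
```

```bash
python3 - <<'E'
from station import *
from h import *
o=get_obs();print(o['clock'],o['eef_pos'],o['force'])
c=get_calibration("wrist");im=read_camera("wrist");t=read_camera("top");ct=get_calibration("top")
cv2.imwrite("pics/w7.png",im[:,:,::-1]);cv2.imwrite("pics/t7.png",t[:,:,::-1])
M=masks(im)['red']; M[:,:290]=0;M[:,360:]=0
r=cv2.minAreaRect(big(M));print(r);rib=plane(c,r[0],.038)
hsv=cv2.cvtColor(im,cv2.COLOR_RGB2HSV)
y=(abs(hsv[:,:,0].astype(int)-22)<6)&(hsv[:,:,1]>100)&(hsv[:,:,2]>150); y[:,:285]=0;y[:,:][:, 385:]=0;y[200:]=0
d=np.array([np.cos(np.radians(12.8)),np.sin(np.radians(12.8))])
for u in range(300,365,6):
    rows=np.where(y[:,u])[0]
    if len(rows): p=plane(c,(u,rows.max()+1),.042);print(u,rows.max(),'rib behind bar front mm',((p-rib)[:2]@d*1000).round(1))
m=masks(t)['red'];m[:,:310]=0;m[:,385:]=0;m[:150]=0;m[240:]=0
rt=cv2.minAreaRect(big(m));print('tri',rib,tri(c,r[0],ct,rt[0]))
cr=np.hstack([cv2.resize(im[0:170,270:390],(360,510)),cv2.resize(t[115:260,300:410],(387,510))])
cv2.imwrite("pics/f7.png",cr[:,:,::-1])
E
```

```text
9.6 [ 0.53295402 -0.33460911  0.18833869] [0.30196195 0.02552366 0.13034348]
((334.5, 119.5), (5.0, 47.0), 90.0)
306 107 rib behind bar front mm 11.2
312 107 rib behind bar front mm 11.2
318 108 rib behind bar front mm 10.3
324 108 rib behind bar front mm 10.3
330 108 rib behind bar front mm 10.3
336 108 rib behind bar front mm 10.3
342 108 rib behind bar front mm 10.3
348 108 rib behind bar front mm 10.3
354 107 rib behind bar front mm 11.2
360 107 rib behind bar front mm 11.2Traceback (most recent call last):
  File "<stdin>", line 15, in <module>
  File "h.py", line 15, in big
    return max(cs,key=cv2.contourArea)
ValueError: max() iterable argument is empty
```

At rest the rib sits 10.3–11.2 mm behind the bar's front edge (11 mm expected), so the slide stayed home and the robot is clear.

```bash
python3 -c "
from station import *
print(job_done())"
```

```text
the job is handed in; nothing more can be done
None
```

The slide was pressed down, pushed under the yellow bar and leaf spring to the end stop, and released. It stayed home when measured at rest, the arm is clear, and the job is handed in at about 10 s.

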